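# Spin the loose wing nut of the food press down with a fingertip

## Robot

A 7-joint arm with a two-finger parallel gripper is mounted at the origin on a cart in front of the work surface, level with it; the furniture and walls round the work are solid. World frame = base frame: x ahead of the robot, y to its left, z up, the work surface at z = 0. Lengths are in m, angles in rad, forces in N, time in s.
With the tool pointing down it reaches from about 0.425 to 0.875 m from the base axis. Payload 8.4 kg.
Tool frame: the origin (TCP) lies at the very end of the fingers, on their centre line; the grasp point (between the pads) lies 19 mm behind it (manip.tcp_to_grasp is the distance from the TCP to the grasp point, in m); z points along the fingers, y is the direction in which the jaws open and shut (so a half turn about z gives the same grasp; the last joint's range is limited). The gripper opens to 85 mm and grips with 20 to 120 N. Pads are 22 mm wide; open, the fingers measure 114 mm over their backs; the gripper's body (76 mm by 85 mm) begins 54 mm behind the grasp point. The pads swing forward as they close: fully open they stand 13 mm farther back than shut.
Start: joints at [1.156, 0.333, 0.04, 1.465, -0.013, 1.343, -0.059], TCP at [0.202, -0.618, 0.196] pointing down, gripper open.
Joint ranges: [-2.58, 2.58], [-0.38, 2.09], [-1.3, 1.39], [0.25, 2.4], [-1.5, 4.64], [0.08, 2.09], [-2.65, 2.65]. Speed limits (rad/s): [2.22, 2.22, 2.79, 2.79, 3.14, 3.14, 3.14].

## Interface

Orientations are given as a rotation vector (axis times angle).
In Python, from bench import telemetry, cams, workorder, manip gives the robot as it stands.
- The arm moves only by the shell command python3 -m crank 'ROWS' [FORCE]. ROWS is JSON, a list of rows, each a list of 7 numbers: the shift along the tool's x, y, z in m, then the turn, a rotation vector about the tool's x, y, z in degrees, then the opening in per cent of the stroke, from 0 (shut) to 100 (fully open). A call has 1 to 12 rows; each row shifts and turns the commanded pose from where the row before left it, along the tool's axes as they then stand; what a row does not reach is not made up. A row lasts 1/10 s, in which the tool goes at most 50 mm and 8.59 degrees, less where a joint would pass 70% of its speed; a pose out of reach is approached as far as the arm can. A call with a gripper value outside its range is refused whole. The fingers move at their own pace and stop on an object; FORCE is the grip in N (left out, the last holds). Time passes only in rows, so rows that do not move let the fingers close. It gives the time, the measured TCP pose, the force and the opening at its end, in the units of the state.
- telemetry.get_state(): the state, without advancing time (a new reading comes with each control period).
- cams.get_image(name): name is "scene" or "top" or "wrist"; returns a dict with "img" (384x512x3 uint8, red, green, blue), "range_z" (384x512 float32, m along the optical axis (not along the pixel's ray), 0 where there is no reading), "fx", "fy", "cx", "cy" (pixels), "cam_to_world" (4x4, takes a point from camera to world coordinates). Camera axes: x right, y down, z forward; pixel columns grow to the right and rows downward; lengths in m; the calibration is good to about 2 mm. A picture is of the moment at which its call begins.
- workorder.sign_off(): hands the job in, once; it reports no verdict.
The state is a dict: "time_s": time; "joints": joint angles; "qvel": joint speeds; "tau": joint torques, N m; "ee_pos": TCP position; "tool_rot": TCP orientation; "force": force on the tool from outside, world axes, zero at the start; "ft_torque": the same for the moment, N m; "width": finger opening in m.
Only numpy, scipy, OpenCV 4.12 (cv2) and the standard library are available. Lean on these libraries where they do the work, as an engineer would, in place of code of your own. Each camera call takes 0.05 s, during which the arm holds its last target.

## Task

One of the two wing nuts on the lid of the food press has worked loose and stands higher on its stud than the other. Push its wings round clockwise (seen from above) with the fingertips, stroke after stroke and without pinching the nut, until it is fully down on the lid, then take the hand away. Push lightly, and leave the tight nut and the things standing round the press as they are.

Things in the scene. Friction and masses are not known exactly. Their poses are not given: they have to be found in the camera images.
- press: Food press fixed to the worktop, 118 x 216 mm; wooden lid 112 x 198 mm, its top 58 mm above the worktop. Origin: centre of the underside; y along its length, z up. Studs on its y axis 66 mm either side of the centre. A thin steel cheek at each end (100 mm wide, inner face 36 mm beyond the stud) rises to 82 mm above the worktop: a finger cannot circle the nut there. Lid otherwise bare.
- nut_a (a joint): Turn of the LOOSE steel wing nut, rad: 0 = fully down (a stop), grows as it is unscrewed (counterclockwise from above), up to 10. It starts between 5.5 and 8 (about one turn loose). It goes down 6 mm per clockwise turn, moves with about 1.5 N on a wing tip and stays where it is left.
- nut_a_mid (a point): On the axis of the loose wing nut at mid-height of its wings; 75 mm above the worktop when fully down, 5 to 8 mm higher at the start. x along the wings, turns with the nut; z up. Hub 27 mm across. Two opposite upright wings, 6 mm thick (9 mm at the round tip), reach 32 mm from the axis, 10 mm above and below this point. Stud top: 94 mm above the worktop. It may be on either stud.
- nut_b (a joint): Turn of the TIGHT wing nut, rad: 0 = fully down, where it starts. To be left alone.
- nut_b_mid (a point): Same point on the tight wing nut, of the same shape; 75 mm above the worktop. x along its wings.
- salt_shaker: Salt shaker, 44 mm across, 90 mm high, upright on the black hob (5 mm above the worktop) left of the press. Origin: centre of its underside.
- spice_jar: Spice jar with red cap, 45 mm across, 106 mm high, upright on the black hob (5 mm above the worktop) left of the press. Origin: centre of its underside.
- egg_timer: Kitchen timer, 61 mm across, 52 mm high, on the black hob (5 mm above the worktop) left of the press. Origin: centre of its underside.

How it is judged:
By the outcome, as a careful person would: the job done as asked, in the order asked, and still so for the second after the job is handed in, with the robot touching nothing.
It also fails if it takes over 51 s, if anything falls off the work surface, if the arm or the gripper's body presses on something with over 40 N, if the wrist force passes 120 N, or if a joint passes its speed limit or range.

## Working session

There is one attempt and no reset: what is moved stays moved. The work goes in short steps, Python scripts to look and compute and a shell command to move; the robot and the scene stay as the last step left them, time stands still between calls to the robot, and variables do not carry over. Pictures are saved under pics/ and viewed, and the job is handed in when it is done.

```bash
ls; mkdir -p pics
python3 - <<'E'
from bench import telemetry,cams,manip
import cv2,numpy as np
print(telemetry.get_state(), manip.tcp_to_grasp)
for n in ["scene","top","wrist"]:
    d=cams.get_image(n); cv2.imwrite(f"pics/{n}0.png",d["img"][:,:,::-1]); np.savez(f"{n}0.npz",**d)
    print(n,d["fx"],d["cx"],d["cy"],d["cam_to_world"].round(3).tolist())
E
```

```text
pics
{'time_s': 0.0, 'joints': array([ 1.1557689 ,  0.33390071,  0.03984868,  1.46626158, -0.01340085,
        1.34329428, -0.05847137]), 'qvel': array([ 0.00059874,  0.00052081, -0.00022026,  0.0013241 ,  0.00100628,
        0.00015871, -0.00067209]), 'tau': array([ 1.32815523e-03, -6.58543181e+01,  1.36612851e+00, -4.05561376e+01,
        1.66106480e-02,  1.28895589e-02, -5.03296826e-05]), 'ee_pos': array([ 0.20171955, -0.61737437,  0.19513229]), 'tool_rot': array([-3.10095446e+00, -4.93850398e-01,  5.47781246e-04]), 'force': array([-1.05958792,  1.14128393,  0.23526262]), 'ft_torque': array([0.00473378, 0.06058866, 0.01026258]), 'width': 0.08522663605014269} 0.0187
scene 398.27228522920035 256.74758147055695 188.09240439087938 [[0.866, -0.296, 0.402, 0.213], [-0.499, -0.485, 0.718, -0.564], [-0.018, -0.823, -0.568, 0.565], [0.0, 0.0, 0.0, 1.0]]
top 491.5939962012639 257.54224250565204 199.1424171888136 [[-0.011, -0.998, 0.057, 0.49], [-1.0, 0.011, -0.009, 0.041], [0.009, -0.057, -0.998, 1.346], [0.0, 0.0, 0.0, 1.0]]
wrist 277.555436848163 254.5313965453617 188.3116503963595 [[0.31, -0.909, -0.279, 0.273], [-0.951, -0.297, -0.091, -0.595], [-0.0, 0.293, -0.956, 0.374], [0.0, 0.0, 0.0, 1.0]]
```

View pics/scene0.png

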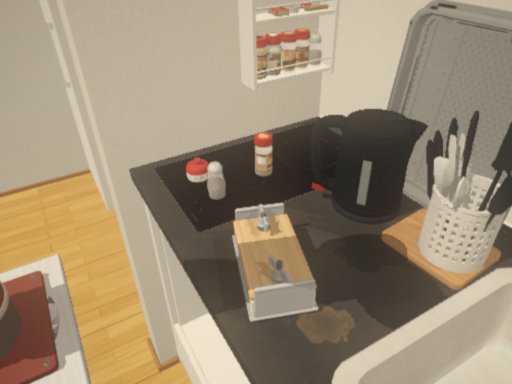

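View pics/top0.png

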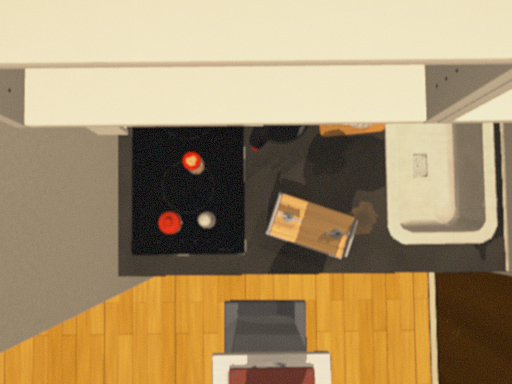

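The press sits in the middle of the worktop, at about scene (272,262) and top (312,225), with the shaker, jar and timer to its left. Next I zoom in on the nuts.

Run:
```python
import cv2,numpy as np
a=cv2.imread("pics/top0.png")[180:270,255:370]; b=cv2.imread("pics/scene0.png")[195:325,225:325]
cv2.imwrite("pics/z0.png",np.hstack([cv2.resize(a,(460,360),interpolation=2),cv2.resize(b,(300,360),interpolation=2)]))
d=np.load("top0.npz")
for v in range(200,252,2):
    print(v,' '.join('%4d'%(1000*(1.346-x)) for x in d["range_z"][v,266:362:4]))
```

```text
200    0    0    0   74   59   55   57   57   49   55   -2   -9   -2   -7    0    0   -6   -4   -1   -4   -3   -3    0    0
202   -6   -5    0   76   61   63   53   60   55   56   56   -3   -1   -3   -4   -3   -2   -4    0    0   -9   -5   -6   -4
204    0   -1    5   82   58   56   53   63   56   49   55   55   54   -3   -1   -5   -5    3   -2   -3    0    1   -1   -3
206   -4    0    0   42   53   64   60   57   53   54   57   57   54   52    0   -2    0   -2   -1   -7   -4   -1   -3   -3
208   -1   -3   13   58   58   53   57   56   56   62   60   56   57   59   61   55   -5    0    1   -2   -1   -5    1   -3
210    2    2   78   53   56   55   58   54   53   58   58   57   57   59   55   58   54   -2    0   -5    0    2    1   -3
212   -1    3   77   88   56   58   60   58   56   58   60   59   56   56   57   58   58   57   51   -2   -3   -2   -1   -1
214   -1    2   84   92   90   77   69   59   59   58   60   61   52   57   56   56   56   54   54   58   -4    2    0   -1
216   -2   -2   87   58   92   87   93   59   56   61   58   60   58   58   56   55   56   56   59   54   56
[... 1423 characters left out ...]
   66   61   62   61   60   63   63   62   55   61   60   58   60   80    0    7
242    7    0    0    7    8    3    6   67   62   63   66   60   62   61   57   60   61   60   62   61   44   85   -3    0
244    1    4    2    4    0    8   10    5   12   61   63   63   62   65   56   59   60   61   57   62   51   84    7    1
246    2    4    1    7    8    5    2    7    6   18   62   56   64   63   62   64   61   63   63   62   57    4    2    0
248    6    4    3    1    2    2    0    5    2    7    7   17   65   62   62   56   65   60   67   58   69    2    4    5
250    7    8    3    6    6    6   12    9    6    5    7    8   15   64   59   65   59   61   61   63   83    6    4    4
```

View pics/z0.png

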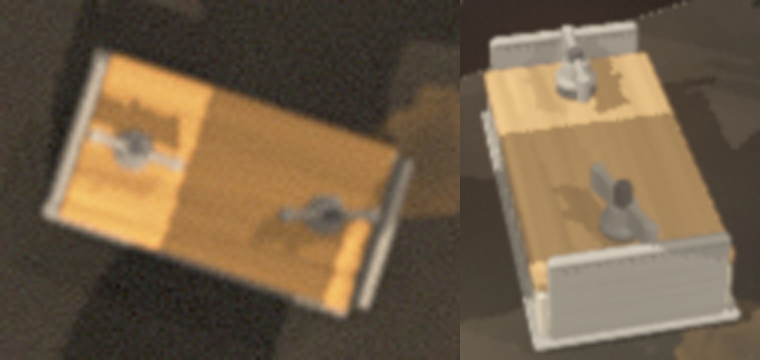

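```bash
cat > h.py <<'E'
import numpy as np,cv2
def pts(d):
    z=d["range_z"];h,w=z.shape;u,v=np.meshgrid(np.arange(w),np.arange(h))
    p=np.stack([(u-d["cx"])/d["fx"]*z,(v-d["cy"])/d["fy"]*z,z,np.ones_like(z)],-1)
    return (p@np.array(d["cam_to_world"]).T)[...,:3],z>0
def ray(d,u,v,h):
    T=np.array(d["cam_to_world"]);r=T[:3,:3]@np.array([(u-d["cx"])/d["fx"],(v-d["cy"])/d["fy"],1]);o=T[:3,3]
    return o+r*(h-o[2])/r[2]
E
python3 - <<'E'
from h import *
for n in ["top","scene"]:
    d=np.load(n+"0.npz");P,ok=pts(d)
    # lid region
    hsv=cv2.cvtColor(d["img"],cv2.COLOR_RGB2HSV)
    m=((hsv[...,0]>8)&(hsv[...,0]<25)&(hsv[...,1]>90)&(P[...,2]>.045)&(P[...,2]<.072)&ok&(P[...,0]>.3)&(P[...,0]<.75)&(abs(P[...,1])<.35)).astype(np.uint8)
    L=cv2.connectedComponentsWithStats(m); 
    i=1+np.argmax(L[2][1:,4]); lid=L[1]==i
    print(n,"lid n",lid.sum(),"mean z",P[lid][:,2].mean(),P[lid].mean(0))
    A=np.c_[P[lid][:,:2],np.ones(lid.sum())];c=np.linalg.lstsq(A,P[lid][:,2],rcond=None)[0];print("plane",c)
    hull=cv2.convexHull(np.argwhere(lid)[:,::-1].astype(np.int32)); M=np.zeros(lid.shape,np.uint8);cv2.fillConvexPoly(M,hull,1)
    # recalc rect at lid height via rays
    cnt=np.array([ray(d,u,v,.058)[:2] for u,v in hull[:,0]],np.float32);r=cv2.minAreaRect(cnt*1000);print("rect",r)
    up=(M>0)&ok&(P[...,2]-(P[...,:2]@c[:2]+c[2])>.012)
    LL=cv2.connectedComponentsWithStats(up.astype(np.uint8))
    for k in range(1,LL[0]):
        q=P[LL[1]==k]
        if len(q)>15:
            dz=q[:,2]-(q[:,:2]@c[:2]+c[2]);print(k,len(q),q.mean(0).round(4),"dz pct",np.percentile(dz,[50,70,80,90,95]).round(4),LL[2][k],LL[3][k])
E
```

```text
top lid n 2981 mean z 0.05852450593014662 [ 0.49267577 -0.11103536  0.05852451]
plane [-0.00130968  0.0012484   0.05930837]
rect ((492.68890380859375, -111.7491683959961), (199.79234313964844, 111.11548614501953), 70.94221496582031)
7 115 [ 0.5141 -0.0482  0.0855] dz pct [0.0288 0.0323 0.0337 0.0354 0.0362] [277 212  24  11 115] [288.03478261 217.35652174]
14 89 [ 0.4713 -0.1721  0.0834] dz pct [0.0255 0.0278 0.0294 0.0334 0.0357] [325 230  25   8  89] [336.49438202 233.53932584]
scene lid n 3573 mean z 0.05759679630925304 [ 0.49084636 -0.10782794  0.0575968 ]
plane [ 0.00080913 -0.00194365  0.05699006]
rect ((491.25238037109375, -111.98145294189453), (201.51747131347656, 111.72240447998047), 70.94007873535156)
1 134 [ 0.5085 -0.06    0.0808] dz pct [0.0228 0.0273 0.031  0.0328 0.0336] [257 216  13  17 134] [263.55223881 222.78358209]
2 549 [ 0.4567 -0.1885  0.0798] dz pct [0.0224 0.0242 0.0259 0.0275 0.0317] [254 254  53  41 549] [276.58287796 277.75045537]
```

The far-left nut (top px 288,217) stands higher: its wing tops are about 32–34 mm above the lid, against about 28 mm for the other. Next I measure its wing angle and work out the tool orientation.

Run:
```python
from h import *
from scipy.spatial.transform import Rotation as R
from bench import telemetry
s=telemetry.get_state();print(R.from_rotvec(s["tool_rot"]).as_matrix().round(4))
d=np.load("top0.npz");P,ok=pts(d)
for c in [(.514,-.0495),(.4706,-.174)]:
    m=ok&(np.hypot(P[...,0]-c[0],P[...,1]-c[1])<.034)&(P[...,2]>.074)&(P[...,2]<.105)
    v,u=np.nonzero(m)
    q=P[m][:,:2]*1000; l=cv2.fitLine(q.astype(np.float32),cv2.DIST_HUBER,0,.01,.01).ravel()
    print(len(q),q.mean(0),"minrect",cv2.minAreaRect(q.astype(np.float32)),"ang",np.degrees(np.arctan2(l[1],l[0])),l[2:], "wing z med",np.median(P[m][:,2][np.hypot(*(q-np.array(c)*1000).T)>15]))
print("cabinet z", P[90,100:500:80], P[20,100:500:100])
```

```text
[[ 9.506e-01  3.105e-01 -4.000e-04]
 [ 3.105e-01 -9.506e-01  1.200e-03]
 [-1.000e-04 -1.300e-03 -1.000e+00]]
100 [514.30047884 -48.10803151] minrect ((514.2687377929688, -48.53413391113281), (60.88024139404297, 18.900339126586914), 58.32213592529297) ang 70.17165 [514.3647 -48.3005] wing z med 0.0898378494047809
83 [ 470.98016074 -172.91668832] minrect ((471.1859436035156, -173.65243530273438), (17.678817749023438, 61.81125259399414), 9.170022964477539) ang 88.64694 [ 470.19562 -187.00235] wing z med 0.08434989188594866
cabinet z [[ 0.68433451  0.253885    0.66492882]
 [ 0.6837019   0.14213672  0.66362082]
 [ 0.68298529  0.02964143  0.6625863 ]
 [ 0.68139273 -0.08295396  0.66464721]
 [ 0.68020961 -0.19569591  0.66525509]] [[ 0.67814302  0.17745513  0.91103937]
 [ 0.67732616  0.08730321  0.91132665]
 [ 0.67628852 -0.00300243  0.91212409]
 [ 0.67611936 -0.09393241  0.91089277]]
```

```bash
python3 -m crank '[[0.03,-0.026,0,0,0,-5,0],[0.0277,-0.0285,0,0,0,0,0],[0.0277,-0.0285,0,0,0,0,0],[0.0277,-0.0285,0,0,0,0,0],[0.0277,-0.0285,0,0,0,0,0],[0.0277,-0.0285,0,0,0,0,0],[0.0277,-0.0285,0,0,0,0,0],[0.0277,-0.0285,0,0,0,0,0]]'; python3 -c "
from bench import telemetry as t
print(t.get_state()['joints'])"
```

```text
time_s: 0.95
ee_pos: [0.3226, -0.3226, 0.1959]
tool_rot: [3.078, 0.629, -0.0]
force: [0.7, 0.5, -0.8]
width: 0.0001
[ 0.88929594 -0.05208136 -0.19352724  1.90274864 -0.01025566  1.2900748
 -0.46889372]
```

```bash
python3 -m crank '[[0.0364,-0.0188,0,0,0,0,0],[0.0364,-0.0188,0,0,0,0,0],[0.0364,-0.0188,0,0,0,0,0],[0.0364,-0.0188,0,0,0,0,0],[0.0364,-0.0188,0,0,0,0,0],[0.0364,-0.0188,0,0,0,0,0],[0.0364,-0.0188,0,0,0,0,0],[0.0364,-0.0188,0,0,0,0,0],[0,0,0,0,0,-8,0],[0,0,0,0,0,-8,0],[0,0,0,0,0,-8,0],[0,0,0,0,0,-8,0]]'; python3 -c "
from bench import telemetry as t
print(t.get_state()['joints'])"
```

```text
time_s: 2.15
ee_pos: [0.5311, -0.0716, 0.1957]
tool_rot: [-2.781, -1.461, 0.001]
force: [0.2, -0.8, 0.1]
width: 0.0001
[ 0.57326131  0.14453904 -0.57086295  1.71798534  0.08058108  1.30325893
 -0.6175303 ]
```

```bash
python3 -m crank '[[0,0,0,0,0,-8,0],[0,0,0,0,0,-8,0],[0,0,0,0,0,-8,0],[0,0,0,0,0,-8,0],[0,0,0,0,0,-8,0],[0,0,0,0,0,-8,0],[0,0,0,0,0,-8,0],[0,0,0,0,0,-8,0],[0,0,0,0,0,-8,0],[0,0,0,0,0,0,0]]'; python3 -c "
from bench import telemetry as t
print(t.get_state()['joints'])"
```

```text
time_s: 3.15
ee_pos: [0.5311, -0.0718, 0.1958]
tool_rot: [-1.396, -2.814, 0.0]
force: [0.3, -0.1, -0.4]
width: -0.0004
[ 0.66507424  0.15722753 -0.6743313   1.71401934  0.10132646  1.30607406
  0.61968401]
```

```bash
python3 -m crank '[[0,0,0.03,0,0,0,0],[0,0,0.03,0,0,0,0],[0,0,0.03,0,0,0,0],[0,0,0,0,0,0,0]]'
python3 - <<'E'
from bench import cams
from h import *
a=cams.get_image("scene")["img"][170:330,200:340,::-1];b=cams.get_image("wrist")["img"][:,:,::-1]
cv2.imwrite("pics/a1.png",np.hstack([cv2.resize(a,(336,384),interpolation=2),cv2.resize(b,(460,384))]))
E
```

```text
time_s: 3.55
ee_pos: [0.5284, -0.0715, 0.1024]
tool_rot: [-1.402, -2.804, 0.002]
force: [-0.8, 0.2, -0.3]
width: -0.0001
```

View pics/a1.png

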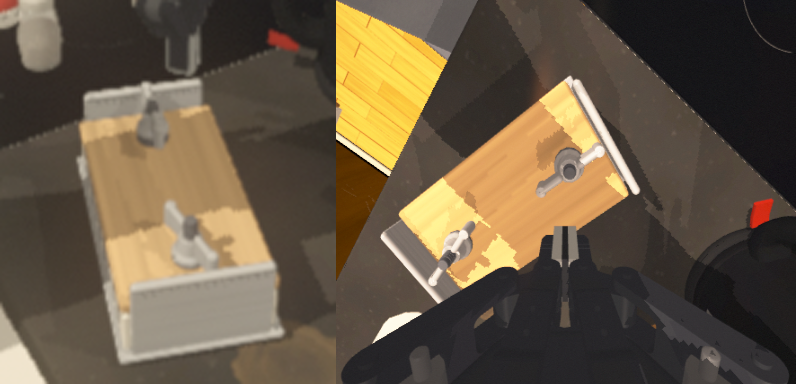

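The wrist view shows the loose nut at (568,165) and the closed tips at (565,230). The tips look farther from the nut than I expected, so I project the TCP into both pictures to check.

Run:
```python
from bench import cams,telemetry
from h import *
s=telemetry.get_state();print(s["ee_pos"])
for n in ["scene","wrist"]:
    d=cams.get_image(n);T=np.linalg.inv(d["cam_to_world"])
    im=d["img"][:,:,::-1].copy()
    for p,c in [(s["ee_pos"],(0,0,255)),([.514,-.049,.082],(0,255,0)),([.514,-.049,.094],(255,0,0)),([.471,-.1735,.094],(255,0,0))]:
        q=T@np.r_[p,1];u,v=d["fx"]*q[0]/q[2]+d["cx"],d["fy"]*q[1]/q[2]+d["cy"];print(n,u,v)
        cv2.circle(im,(int(round(u)),int(round(v))),1,c,-1)
    print(np.array(d["cam_to_world"])[:3,3])
    if n=="scene": cv2.imwrite("pics/a2.png",cv2.resize(im[150:330,190:370],(576,576),interpolation=2))
    else: cv2.imwrite("pics/a3.png",cv2.resize(im,None,fx=1.4,fy=1.4))
```

```text
[ 0.53125459 -0.07153512  0.1064899 ]
scene 277.0700275643624 211.43674479655044
scene 263.04423419038045 218.18660015088054
scene 262.98823349797067 213.27192153518328
scene 279.20864517241966 262.12779088331064
[ 0.21335838 -0.56413719  0.56456217]
wrist 253.66671009890212 213.89454741065668
wrist 253.4156680600738 166.40730934555853
wrist 253.35780104882608 170.1108699284334
wrist 115.01491720238562 261.0362338602917
[ 0.48703623 -0.01194321  0.28638934]
```

View pics/a2.png

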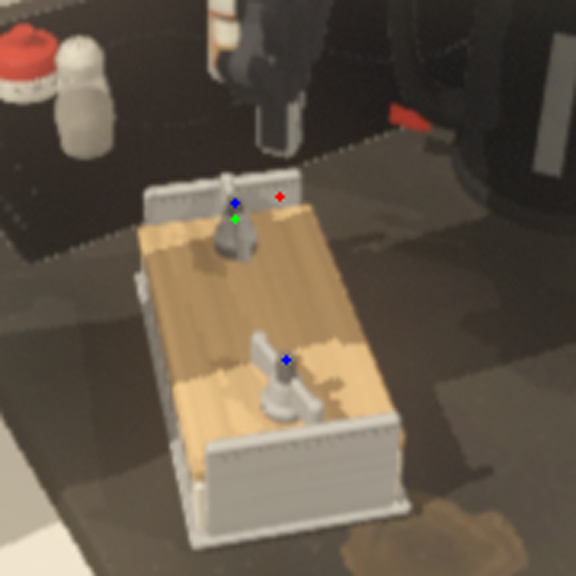

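View pics/a3.png

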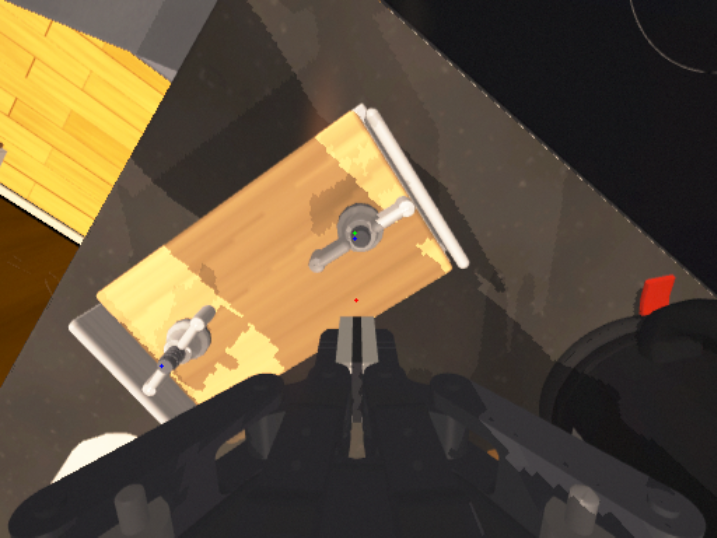

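The nut projections agree in both views. The visible fingertips do not: they sit well above the projected TCP (scene tip at about (276,198), TCP projected at (277,211)). I measure the tip by depth.

Run:
```python
from bench import cams,telemetry
from h import *
s=telemetry.get_state();print(s["ee_pos"],s["time_s"],s["width"])
d=cams.get_image("wrist");P,ok=pts(d)
for v in range(210,262,4): print(v,[tuple((1000*P[v,u]).round().astype(int)) for u in (242,248,254,260,266)])
d=cams.get_image("scene");P,ok=pts(d)
for v in range(180,204,2): print(v,[tuple((1000*P[v,u]).round().astype(int)) for u in (270,274,278,282)])
```

```text
[ 0.53240966 -0.07167657  0.10779397] 3.75 -0.00020593042707229637
210 [(np.int64(533), np.int64(-91), np.int64(59)), (np.int64(537), np.int64(-88), np.int64(59)), (np.int64(541), np.int64(-84), np.int64(59)), (np.int64(546), np.int64(-81), np.int64(60)), (np.int64(550), np.int64(-78), np.int64(60))]
214 [(np.int64(535), np.int64(-94), np.int64(59)), (np.int64(539), np.int64(-90), np.int64(60)), (np.int64(544), np.int64(-87), np.int64(59)), (np.int64(548), np.int64(-84), np.int64(60)), (np.int64(552), np.int64(-81), np.int64(60))]
218 [(np.int64(537), np.int64(-97), np.int64(60)), (np.int64(542), np.int64(-93), np.int64(60)), (np.int64(546), np.int64(-90), np.int64(60)), (np.int64(550), np.int64(-87), np.int64(59)), (np.int64(555), np.int64(-84), np.int64(59))]
222 [(np.int64(540), np.int64(-100), np.int64(59)), (np.int64(544), np.int64(-97), np.int64(59)), (np.int64(548), np.int64(-93), np.int64(60)), (np.int64(553), np.int64(-90), np.int64(59)), (np.int64(557), np.int64(-87), np.int64(60))]
226 [(np.int64(542), np.int64(-103), np.int64(60)), (np.int64(523), np.int64(-65), np.int64(
[... 3634 characters left out ...]
), np.int64(5)), (np.int64(524), np.int64(-72), np.int64(145)), (np.int64(526), np.int64(-83), np.int64(151)), (np.int64(534), np.int64(-83), np.int64(148))]
198 [(np.int64(615), np.int64(90), np.int64(5)), (np.int64(624), np.int64(86), np.int64(4)), (np.int64(633), np.int64(83), np.int64(2)), (np.int64(639), np.int64(75), np.int64(5))]
200 [(np.int64(611), np.int64(84), np.int64(4)), (np.int64(619), np.int64(78), np.int64(5)), (np.int64(629), np.int64(77), np.int64(2)), (np.int64(636), np.int64(70), np.int64(4))]
202 [(np.int64(607), np.int64(77), np.int64(5)), (np.int64(616), np.int64(73), np.int64(4)), (np.int64(625), np.int64(70), np.int64(3)), (np.int64(634), np.int64(67), np.int64(1))]
```

Run:
```python
from bench import cams,telemetry
from h import *
print(telemetry.get_state()["ee_pos"])
for n,t in [("wrist0",[.2017,-.6174,.195])]:
    d=np.load(n+".npz");P,ok=pts(d);T=np.linalg.inv(d["cam_to_world"])
    q=T@np.r_[t,1];print(d["fx"]*q[0]/q[2]+d["cx"],d["fy"]*q[1]/q[2]+d["cy"])
    im=d["img"][:,:,::-1].copy();cv2.imwrite("pics/w0.png",im)
    m=ok&(np.linalg.norm(P-np.array(t),axis=2)<.12)
    # points on fingers: lowest z
    q=P[m];print(len(q),np.percentile(q[:,2],[0,1,2,5]))
d=cams.get_image("wrist");P,ok=pts(d);p=telemetry.get_state()["ee_pos"]
m=ok&(np.hypot(P[...,0]-p[0],P[...,1]-p[1])<.03)&(P[...,2]>.1)
print("lowest finger z now",np.percentile(P[m][:,2],[0,.5,1,2,5]))
```

```text
[ 0.53237667 -0.07179069  0.10769556]
254.02997589710262 215.66035459798525
14555 [0.24412575 0.24820838 0.25036635 0.25516365]
lowest finger z now [0.14696344 0.15232092 0.15481292 0.1597024  0.17167019]
```

View pics/w0.png

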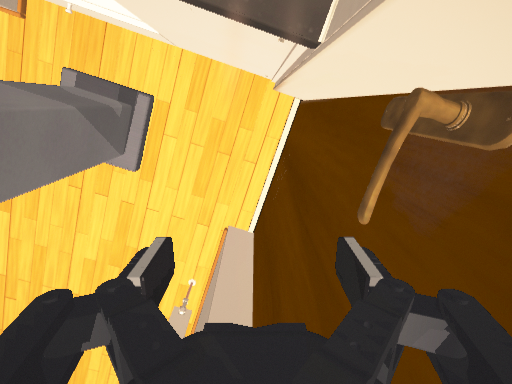

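Both cameras put the visible fingertips about 38 mm above the reported TCP, and the opening picture gives about the same. I go down gently to the nominal height, watch the force and look again.

```bash
python3 -m crank '[[0,0,0.01,0,0,0,0],[0,0,0.01,0,0,0,0],[0,0,0.01,0,0,0,0],[0,0,0.01,0,0,0,0],[0,0,0,0,0,0,0],[0,0,0,0,0,0,0]]'
python3 - <<'E'
from bench import cams,telemetry
from h import *
d=cams.get_image("scene");a=d["img"][150:330,190:370,::-1];w=cams.get_image("wrist");b=w["img"][:,:,::-1]
P,ok=pts(w);p=telemetry.get_state()["ee_pos"];print(p)
m=ok&(np.hypot(P[...,0]-p[0],P[...,1]-p[1])<.03)&(P[...,2]>.068);print(np.percentile(P[m][:,2],[0,.5,1,2]))
cv2.imwrite("pics/a4.png",np.hstack([cv2.resize(a,(384,384),interpolation=2),cv2.resize(b,(400,384))]))
E
```

```text
time_s: 4.5
ee_pos: [0.5311, -0.0715, 0.0657]
tool_rot: [-1.399, -2.812, -0.0]
force: [-0.5, 0.4, 0.3]
width: -0.0001
[ 0.5316197  -0.07158338  0.06633162]
[0.07069653 0.07838688 0.0849596  0.09113968]
```

View pics/a4.png

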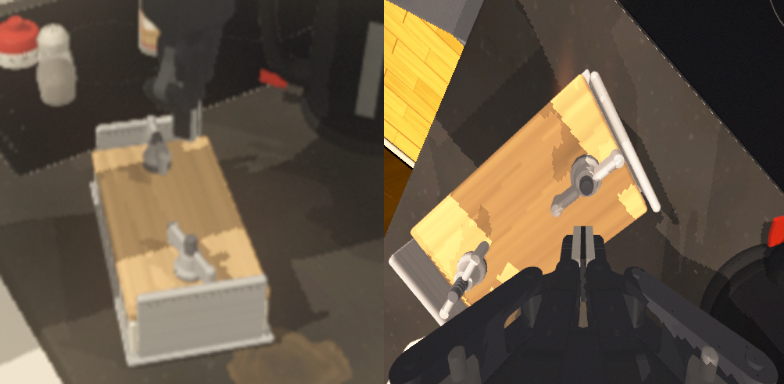

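The tips still hang at about z 0.104, above the nut, with no contact. I go down further in small guarded steps.

```bash
python3 -m crank '[[0,0,0.004,0,0,0,0],[0,0,0.002,0,0,0,0]]';python3 -m crank '[[0,0,0.002,0,0,0,0],[0,0,0.0,0,0,0,0]]';python3 -m crank '[[0,0,0.002,0,0,0,0],[0,0,0.0,0,0,0,0]]'; python3 -m crank '[[0,0,0.002,0,0,0,0],[0,0,0,0,0,0,0]]'
```

```text
time_s: 4.8
ee_pos: [0.5314, -0.0717, 0.06]
tool_rot: [1.4, 2.812, 0.0]
force: [0.4, -0.0, -0.3]
width: 0.0004
time_s: 5.0
ee_pos: [0.5311, -0.0717, 0.0577]
tool_rot: [-1.399, -2.812, 0.0]
force: [-0.6, -0.4, 0.2]
width: -0.0
time_s: 5.2
ee_pos: [0.5312, -0.0716, 0.0558]
tool_rot: [-1.399, -2.812, -0.0]
force: [0.0, 0.8, 0.1]
width: -0.0
time_s: 5.4
ee_pos: [0.5312, -0.0717, 0.0538]
tool_rot: [-1.399, -2.812, 0.0]
force: [-0.4, 0.1, -0.6]
width: 0.0002
```

```bash
python3 -m crank '[[0,0,0.006,0,0,0,0],[0,0,0.006,0,0,0,0],[0,0,0.006,0,0,0,0],[0,0,0,0,0,0,0]]';python3 -m crank '[[0,0,0.003,0,0,0,0],[0,0,0.002,0,0,0,0],[0,0,0,0,0,0,0]]'
python3 - <<'E'
from bench import cams,telemetry
from h import *
d=cams.get_image("scene");a=d["img"][170:270,220:320,::-1];w=cams.get_image("wrist");b=w["img"][130:290,150:330,::-1]
P,ok=pts(w);p=telemetry.get_state()["ee_pos"];print(p)
for u in (246,254,262): print([int(1000*P[v,u,2]) for v in range(206,250,2)])
P,ok=pts(d)
for u in (278,280,282,284): print([tuple((P[v,u]*1000).astype(int).tolist()) for v in range(214,230,2)])
cv2.imwrite("pics/a5.png",np.hstack([cv2.resize(a,(384,384),interpolation=2),cv2.resize(b,(400,384))]))
E
```

```text
time_s: 5.8
ee_pos: [0.5305, -0.0716, 0.0348]
tool_rot: [-1.399, -2.811, 0.001]
force: [0.5, -0.7, -0.7]
width: -0.0002
time_s: 6.1
ee_pos: [0.5312, -0.0716, 0.0308]
tool_rot: [-1.399, -2.812, 0.0]
force: [0.0, 0.2, 0.1]
width: 0.0001
[ 0.53137311 -0.07165185  0.03111978]
[85, 85, 85, 88, 90, 91, 92, 91, 91, 58, 70, 73, 77, 79, 81, 82, 85, 88, 90, 91, 94, 95]
[95, 93, 94, 94, 96, 94, 84, 58, 59, 59, 71, 73, 76, 78, 81, 83, 85, 88, 89, 91, 93, 96]
[95, 95, 94, 95, 94, 96, 94, 59, 59, 58, 71, 75, 78, 77, 82, 83, 84, 87, 89, 91, 93, 95]
[(517, -95, 122), (516, -97, 119), (515, -100, 117), (526, -82, 95), (526, -82, 91), (526, -82, 85), (526, -83, 81), (526, -82, 76)]
[(526, -88, 113), (526, -88, 109), (530, -83, 99), (530, -82, 93), (530, -82, 89), (529, -84, 86), (531, -82, 78), (530, -83, 75)]
[(532, -85, 109), (536, -80, 99), (537, -79, 93), (537, -79, 88), (537, -79, 83), (537, -79, 79), (538, -78, 72), (544, -69, 58)]
[(613, 26, 0), (568, -40, 58), (564, -45, 58), (562, -49, 57), (558, -55, 57), (554, -60, 58), (550, -66, 59), (547, -71, 58)]
```

View pics/a5.png

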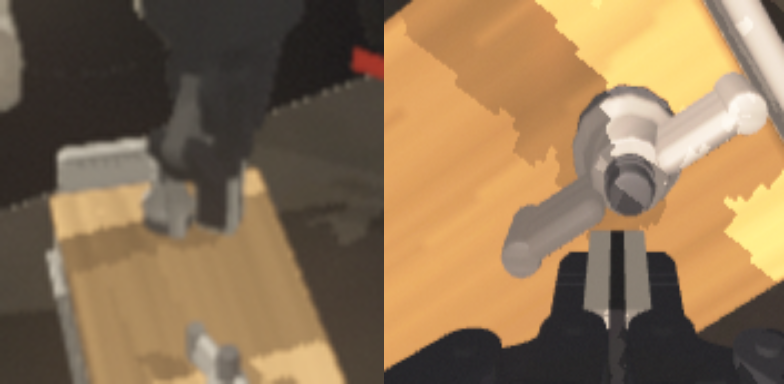

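The tips now sit at about z 0.069 beside the nut, behind the near wing, and touch nothing. Stroke 1 is an arc of 8° per row about the nut axis.

```bash
python3 -m crank '[[0.00028,-0.00397,0,0,0,8,0],[0.00028,-0.00397,0,0,0,8,0],[0.00028,-0.00397,0,0,0,8,0],[0.00028,-0.00397,0,0,0,8,0],[0.00028,-0.00397,0,0,0,8,0],[0.00028,-0.00397,0,0,0,8,0]]'
python3 - <<'E'
from bench import cams,telemetry
from h import *
s=telemetry.get_state();p=s["ee_pos"];print(s["joints"][6],np.hypot(p[0]-.514,p[1]+.049),np.degrees(np.arctan2(p[1]+.049,p[0]-.514)))
w=cams.get_image("wrist");b=w["img"][90:290,130:350,::-1]
cv2.imwrite("pics/a6.png",cv2.resize(b,None,fx=2.5,fy=2.5))
E
```

```text
time_s: 6.8
ee_pos: [0.509, -0.0772, 0.0313]
tool_rot: [2.428, 1.992, 0.001]
force: [1.0, -0.8, -0.8]
width: -0.0002
-0.26036287757383 0.028629666884588695 -100.07433511252171
```

View pics/a6.png

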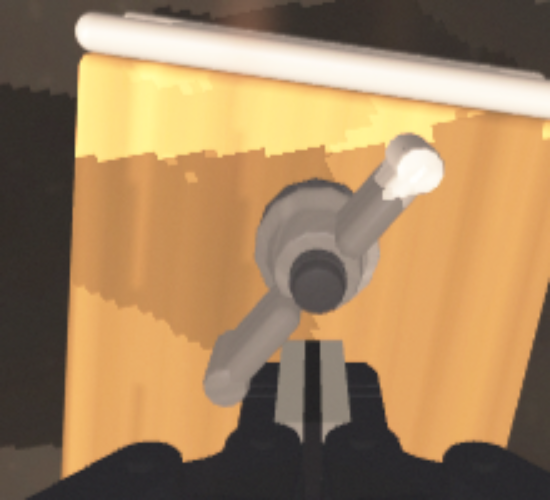

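The wing lies against the left side of the tip, about 40° ahead of it, and has turned about 35°. The force is small, so I carry on with the stroke.

```bash
python3 -m crank '[[0.00028,-0.00397,0,0,0,8,0],[0.00028,-0.00397,0,0,0,8,0],[0.00028,-0.00397,0,0,0,8,0],[0.00028,-0.00397,0,0,0,8,0],[0.00028,-0.00397,0,0,0,8,0],[0.00028,-0.00397,0,0,0,8,0],[0.00028,-0.00397,0,0,0,8,0],[0.00028,-0.00397,0,0,0,8,0],[0.00028,-0.00397,0,0,0,8,0],[0.00028,-0.00397,0,0,0,8,0],[0.00028,-0.00397,0,0,0,8,0],[0.00028,-0.00397,0,0,0,8,0]]'; python3 -m crank '[[0.00028,-0.00397,0,0,0,8,0],[0.00028,-0.00397,0,0,0,8,0],[0.00028,-0.00397,0,0,0,8,0]]'
python3 - <<'E'
from bench import cams,telemetry
from h import *
s=telemetry.get_state();p=s["ee_pos"];print(s["joints"],np.hypot(p[0]-.514,p[1]+.049),np.degrees(np.arctan2(p[1]+.049,p[0]-.514)))
w=cams.get_image("wrist");b=w["img"][90:290,130:350,::-1]
cv2.imwrite("pics/a7.png",cv2.resize(b,None,fx=2.5,fy=2.5))
E
```

```text
time_s: 8.05
ee_pos: [0.4865, -0.0406, 0.031]
tool_rot: [3.106, -0.466, -0.001]
force: [-1.1, -1.2, -0.4]
width: -0.0002
time_s: 8.35
ee_pos: [0.4923, -0.0301, 0.031]
tool_rot: [2.942, -1.102, -0.001]
force: [-2.0, -0.0, -0.4]
width: 0.0001
[ 0.2544389   0.19531249 -0.30869215  2.01063217  0.07288786  0.94671197
 -2.37879258] 0.028795791807636473 139.01744029804897
```

View pics/a7.png

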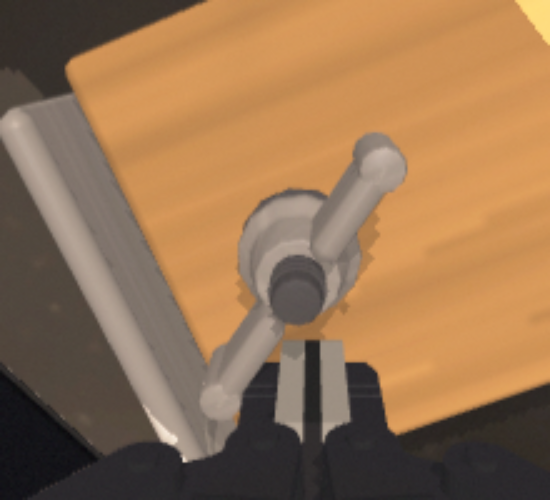

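Stroke 1 has turned the nut about 150°. I back off, lift above the wings, swing back along the arc and come down behind the other wing.

```bash
python3 -m crank '[[0.00028,0.00397,0,0,0,-8,0],[0,0,-0.02,0,0,0,0],[0,0,-0.022,0,0,0,0],[0.00028,0.00397,0,0,0,-8,0],[0.00028,0.00397,0,0,0,-8,0],[0.00028,0.00397,0,0,0,-8,0],[0.00028,0.00397,0,0,0,-8,0],[0.00028,0.00397,0,0,0,-8,0],[0.00028,0.00397,0,0,0,-8,0],[0.00028,0.00397,0,0,0,-8,0],[0.00028,0.00397,0,0,0,-8,0],[0.00028,0.00397,0,0,0,-8,0]]'; python3 -m crank '[[0.00028,0.00397,0,0,0,-8,0],[0.00028,0.00397,0,0,0,-8,0],[0.00028,0.00397,0,0,0,-8,0],[0.00028,0.00397,0,0,0,-8,0],[0.00028,0.00397,0,0,0,-8,0],[0.00028,0.00397,0,0,0,-8,0],[0.00028,0.00397,0,0,0,-8,0],[0.00028,0.00397,0,0,0,-8,0],[0.00028,0.00397,0,0,0,-8,0],[0.00028,0.00397,0,0,0,-8,0],[0.00028,0.00397,0,0,0,-8,0],[0.00028,0.00397,0,0,0,-8,0]]'; python3 -m crank '[[0.00028,0.00397,0,0,0,-8,0],[0.00028,0.00397,0,0,0,-8,0],[0,0,0,0,0,0,0]]'
cat > look.py <<'E'
import sys
from bench import cams,telemetry
from h import *
s=telemetry.get_state();p=s["ee_pos"];print(s["joints"][6].round(2),s["time_s"],"r",np.hypot(p[0]-.514,p[1]+.049),"yaw",np.degrees(np.arctan2(p[1]+.049,p[0]-.514)))
w=cams.get_image("wrist");b=w["img"][90:290,130:350,::-1]
cv2.imwrite(sys.argv[1],cv2.resize(b,None,fx=2.5,fy=2.5))
E
python3 look.py pics/a8.png
```

```text
time_s: 9.6
ee_pos: [0.4922, -0.0671, 0.0732]
tool_rot: [2.954, 1.068, 0.0]
force: [0.1, 0.3, 0.2]
width: -0.0002
time_s: 10.8
ee_pos: [0.5346, -0.069, 0.0732]
tool_rot: [1.183, 2.91, 0.0]
force: [0.6, 0.4, -0.4]
width: 0.0
time_s: 11.1
ee_pos: [0.5394, -0.0622, 0.0732]
tool_rot: [0.773, 3.045, 0.001]
force: [0.1, -0.0, -0.1]
width: 0.0003
0.96 11.1 r 0.02864649091980991 yaw -27.505429180352245
```

View pics/a8.png

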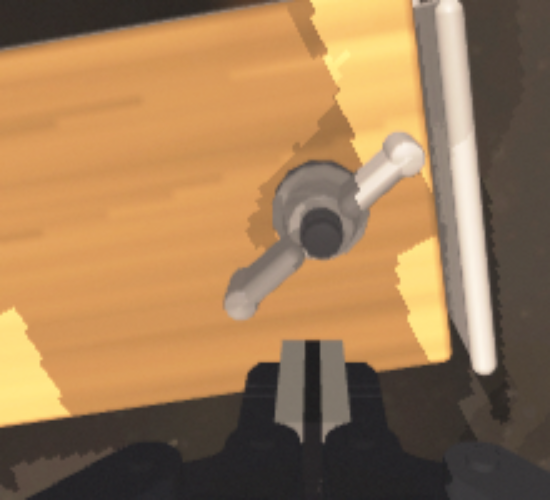

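The wing is about 48° ahead of the tips. I go back one more row for clearance, descend and run stroke 2.

```bash
python3 -m crank '[[0.00028,0.00397,0,0,0,-8,0],[0,0,0.015,0,0,0,0],[0,0,0.015,0,0,0,0],[0,0,0.012,0,0,0,0],[0,0,0,0,0,0,0]]'; python3 -m crank '[[0.00028,-0.00397,0,0,0,8,0],[0.00028,-0.00397,0,0,0,8,0],[0.00028,-0.00397,0,0,0,8,0],[0.00028,-0.00397,0,0,0,8,0],[0.00028,-0.00397,0,0,0,8,0],[0.00028,-0.00397,0,0,0,8,0],[0.00028,-0.00397,0,0,0,8,0],[0.00028,-0.00397,0,0,0,8,0],[0.00028,-0.00397,0,0,0,8,0],[0.00028,-0.00397,0,0,0,8,0],[0.00028,-0.00397,0,0,0,8,0],[0.00028,-0.00397,0,0,0,8,0]]'; python3 look.py pics/a9.png
```

```text
time_s: 11.65
ee_pos: [0.5388, -0.0591, 0.0284]
tool_rot: [-0.572, -3.085, 0.0]
force: [-0.2, -0.5, 0.1]
width: -0.0001
time_s: 12.85
ee_pos: [0.5013, -0.0746, 0.0312]
tool_rot: [2.683, 1.633, 0.0]
force: [0.1, -1.5, -1.0]
width: -0.0001
-0.5 12.85 r 0.02859602994030552 yaw -116.30757172146832
```

View pics/a9.png

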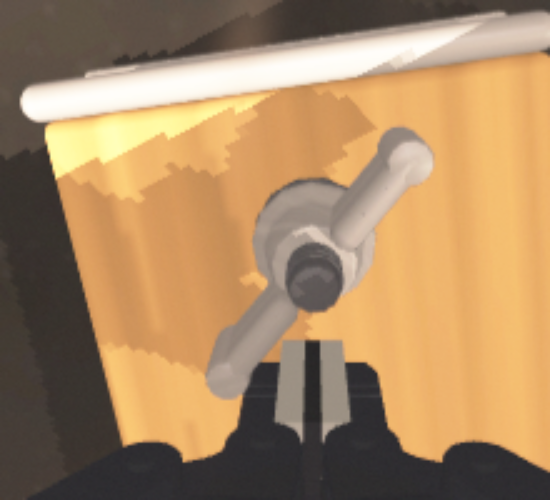

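```bash
python3 -m crank '[[0.00028,-0.00397,0,0,0,8,0],[0.00028,-0.00397,0,0,0,8,0],[0.00028,-0.00397,0,0,0,8,0],[0.00028,-0.00397,0,0,0,8,0],[0.00028,-0.00397,0,0,0,8,0],[0.00028,-0.00397,0,0,0,8,0],[0.00028,-0.00397,0,0,0,8,0],[0.00028,-0.00397,0,0,0,8,0]]'; for i in 1; do python3 -m crank '[[0.00007,-0.00199,0,0,0,4,0]]'; python3 -m crank '[[0.00007,-0.00199,0,0,0,4,0]]';python3 -m crank '[[0.00007,-0.00199,0,0,0,4,0]]';python3 -m crank '[[0.00007,-0.00199,0,0,0,4,0]]'; done;  python3 look.py pics/a10.png
```

```text
time_s: 13.7
ee_pos: [0.4852, -0.0485, 0.0309]
tool_rot: [3.141, -0.031, -0.001]
force: [-1.5, -0.0, -0.8]
width: 0.0
time_s: 13.8
ee_pos: [0.4853, -0.0462, 0.0309]
tool_rot: [3.138, -0.139, -0.001]
force: [-1.8, 0.1, -0.5]
width: 0.0003
time_s: 13.9
ee_pos: [0.4856, -0.0444, 0.0309]
tool_rot: [3.132, -0.245, -0.001]
force: [-0.6, -0.7, 0.6]
width: -0.0002
time_s: 14.0
ee_pos: [0.486, -0.0425, 0.0309]
tool_rot: [3.121, -0.354, -0.001]
force: [-1.9, -0.0, -1.5]
width: -0.0
time_s: 14.1
ee_pos: [0.4865, -0.0406, 0.0309]
tool_rot: [3.107, -0.463, -0.001]
force: [-0.7, -1.2, -0.4]
width: 0.0001
-1.92 14.1 r 0.028717384949496452 yaw 162.96902127575527
```

View pics/a10.png

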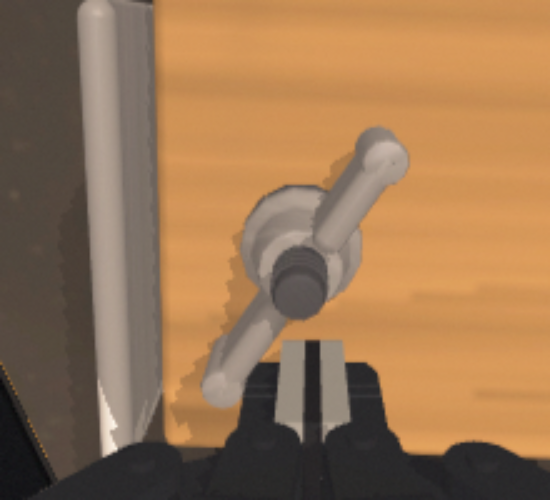

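Still turning freely, about 305° so far. I go on in single 4° rows and watch for the stop.

```bash
python3 -m crank '[[0.00007,-0.00199,0,0,0,4,0]]'|grep -v tool; python3 -m crank '[[0.00007,-0.00199,0,0,0,4,0]]'|grep -v tool;python3 -m crank '[[0.00007,-0.00199,0,0,0,4,0]]'|grep -v tool;python3 -m crank '[[0.00007,-0.00199,0,0,0,4,0]]'|grep -v tool
```

```text
time_s: 14.25
ee_pos: [0.4872, -0.0389, 0.0309]
force: [-1.5, -0.4, -0.5]
width: 0.0001
time_s: 14.35
ee_pos: [0.488, -0.0369, 0.031]
force: [-1.1, -1.0, -1.1]
width: -0.0002
time_s: 14.45
ee_pos: [0.4889, -0.0351, 0.0309]
force: [-1.4, -1.1, -0.1]
width: 0.0
time_s: 14.55
ee_pos: [0.4899, -0.0334, 0.0309]
force: [-1.4, -0.5, 0.8]
width: 0.0002
```

```bash
python3 -m crank '[[0.00007,-0.00199,0,0,0,4,0]]'|grep -v tool; python3 -m crank '[[0.00007,-0.00199,0,0,0,4,0]]'|grep -v tool;python3 look.py pics/a11.png
```

```text
time_s: 14.65
ee_pos: [0.4911, -0.0317, 0.0309]
force: [-1.1, -0.7, -1.1]
width: 0.0002
time_s: 14.75
ee_pos: [0.4923, -0.0302, 0.0309]
force: [-1.7, -0.4, 0.6]
width: 0.0002
-2.35 14.75 r 0.02870397121990364 yaw 139.01219826172297
```

View pics/a11.png

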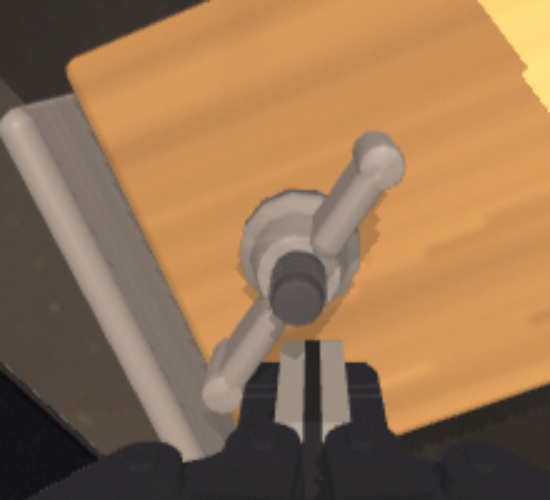

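About 330° done and no stop yet. I return for stroke 3 the same way.

```bash
python3 -m crank '[[0.00028,0.00397,0,0,0,-8,0],[0,0,-0.02,0,0,0,0],[0,0,-0.022,0,0,0,0],[0.00028,0.00397,0,0,0,-8,0],[0.00028,0.00397,0,0,0,-8,0],[0.00028,0.00397,0,0,0,-8,0],[0.00028,0.00397,0,0,0,-8,0],[0.00028,0.00397,0,0,0,-8,0],[0.00028,0.00397,0,0,0,-8,0],[0.00028,0.00397,0,0,0,-8,0],[0.00028,0.00397,0,0,0,-8,0],[0.00028,0.00397,0,0,0,-8,0]]'; python3 -m crank '[[0.00028,0.00397,0,0,0,-8,0],[0.00028,0.00397,0,0,0,-8,0],[0.00028,0.00397,0,0,0,-8,0],[0.00028,0.00397,0,0,0,-8,0],[0.00028,0.00397,0,0,0,-8,0],[0.00028,0.00397,0,0,0,-8,0],[0.00028,0.00397,0,0,0,-8,0],[0.00028,0.00397,0,0,0,-8,0],[0.00028,0.00397,0,0,0,-8,0],[0.00028,0.00397,0,0,0,-8,0],[0.00028,0.00397,0,0,0,-8,0],[0.00028,0.00397,0,0,0,-8,0]]'; python3 -m crank '[[0.00028,0.00397,0,0,0,-8,0],[0.00028,0.00397,0,0,0,-8,0],[0.00028,0.00397,0,0,0,-8,0],[0,0,0,0,0,0,0]]'
python3 look.py pics/a12.png
```

```text
time_s: 16.0
ee_pos: [0.4923, -0.067, 0.0732]
tool_rot: [2.955, 1.066, 0.001]
force: [0.3, -0.3, -0.5]
width: 0.0002
time_s: 17.2
ee_pos: [0.5347, -0.069, 0.0731]
tool_rot: [1.186, 2.909, 0.0]
force: [0.1, -0.4, 0.3]
width: -0.0003
time_s: 17.6
ee_pos: [0.5411, -0.0585, 0.0731]
tool_rot: [0.56, 3.091, 0.001]
force: [-0.3, -0.1, 0.2]
width: 0.0002
1.12 17.6 r 0.028733349643951467 yaw -19.26019972925191
```

View pics/a12.png

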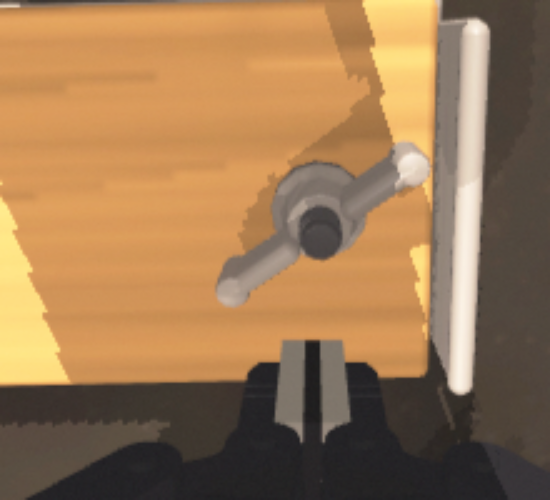

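Tips are clear, with the wing about 55° ahead. I descend and start stroke 3 gently.

```bash
python3 -m crank '[[0,0,0.015,0,0,0,0],[0,0,0.015,0,0,0,0],[0,0,0.012,0,0,0,0],[0,0,0,0,0,0,0],[0.00028,-0.00397,0,0,0,8,0],[0.00007,-0.00199,0,0,0,4,0],[0.00007,-0.00199,0,0,0,4,0]]'|grep -v tool; python3 -m crank '[[0.00007,-0.00199,0,0,0,4,0]]'|grep force; python3 -m crank '[[0.00007,-0.00199,0,0,0,4,0]]'|grep force; python3 -m crank '[[0.00007,-0.00199,0,0,0,4,0]]'|grep force;python3 -m crank '[[0.00007,-0.00199,0,0,0,4,0]]'|grep force
```

```text
time_s: 18.35
ee_pos: [0.5372, -0.0656, 0.0311]
force: [0.3, 0.5, -0.5]
width: 0.0001
force: [1.2, 0.5, -1.8]
force: [1.1, 0.8, -0.0]
force: [1.2, 1.3, -1.1]
force: [0.1, 0.3, -1.4]
```

```bash
python3 -m crank '[[0.00007,-0.00199,0,0,0,4,0]]'|grep force; python3 -m crank '[[0.00007,-0.00199,0,0,0,4,0]]'|grep force; python3 -m crank '[[0.00007,-0.00199,0,0,0,4,0]]'|grep force;python3 -m crank '[[0.00007,-0.00199,0,0,0,4,0]]'|grep -v tool
```

```text
force: [1.3, -0.1, -0.7]
force: [1.5, 0.8, -0.5]
force: [1.8, 0.4, 0.2]
time_s: 19.15
ee_pos: [0.5249, -0.0753, 0.0313]
force: [0.3, 0.9, -1.2]
width: -0.0001
```

```bash
python3 -m crank '[[0.00007,-0.00199,0,0,0,4,0]]'|grep force; python3 -m crank '[[0.00007,-0.00199,0,0,0,4,0]]'|grep force; python3 -m crank '[[0.00007,-0.00199,0,0,0,4,0]]'|grep force;python3 -m crank '[[0.00007,-0.00199,0,0,0,4,0]]'|grep -v tool
```

```text
force: [1.0, -0.0, -0.2]
force: [2.3, 0.9, -0.4]
force: [1.3, 0.2, -0.4]
time_s: 19.55
ee_pos: [0.5171, -0.0772, 0.0312]
force: [1.3, -0.3, -0.3]
width: -0.0002
```

```bash
python3 -m crank '[[0.00007,-0.00199,0,0,0,4,0]]'|grep force; python3 -m crank '[[0.00007,-0.00199,0,0,0,4,0]]'|grep force; python3 -m crank '[[0.00007,-0.00199,0,0,0,4,0]]'|grep force;python3 -m crank '[[0.00007,-0.00199,0,0,0,4,0]]'|grep -v tool; python3 look.py pics/a13.png
```

```text
force: [6.4, -1.7, -2.1]
force: [9.5, -5.2, -4.4]
force: [13.2, -8.7, -6.0]
time_s: 19.95
ee_pos: [0.513, -0.0794, 0.0324]
force: [16.6, -10.9, -8.1]
width: -0.0
-0.2 19.95 r 0.03038832475802206 yaw -91.9109952905199
```

View pics/a13.png

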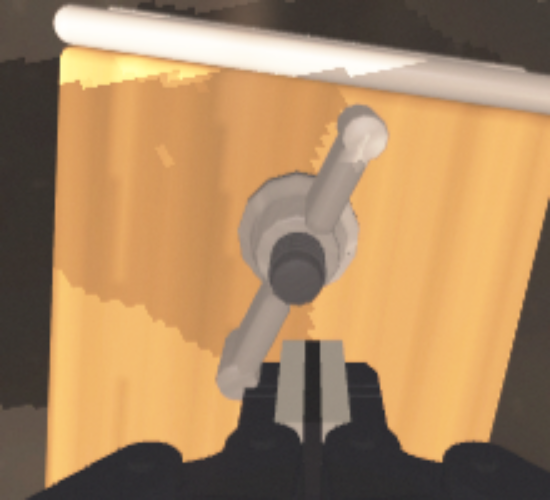

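The force rose steadily to about 21 N and the tips no longer advance: the nut is on its stop, after about 375° (6.5 rad) in all. I back off, lift and measure.

```bash
python3 -m crank '[[0.00007,0.00199,0,0,0,-4,0],[0.00007,0.00199,0,0,0,-4,0],[0.00007,0.00199,0,0,0,-4,0],[0.00007,0.00199,0,0,0,-4,0],[0.00028,0.00397,0,0,0,-8,0],[0.00028,0.00397,0,0,0,-8,0],[0,0,-0.02,0,0,0,0],[0,0,-0.03,0,0,0,0],[0,0,-0.04,0,0,0,0],[0,0,-0.04,0,0,0,0],[0,0,0,0,0,0,0]]'
python3 -m crank '[[-0.03,0,0,0,0,0,0],[-0.04,0,0,0,0,0,0],[-0.04,0,0,0,0,0,0],[-0.03,0,0,0,0,0,0],[0,0,0,0,0,0,0]]'
python3 - <<'E'
from bench import cams
from h import *
ims=[]
for n in ["top","scene"]:
    d=cams.get_image(n);P,ok=pts(d);o=np.load(n+"0.npz");Po,_=pts(o)
    for c in [(.514,-.0495),(.4706,-.174)]:
        for Q,t in ((Po,"before"),(P,"now")):
            rr=np.hypot(Q[...,0]-c[0],Q[...,1]-c[1])
            m=(rr<.034)&(rr>.015)&(Q[...,2]>.074)&(Q[...,2]<.105)
            if m.sum()>5:
                q=(Q[m][:,:2]*1000).astype(np.float32);l=cv2.fitLine(q,cv2.DIST_HUBER,0,.01,.01).ravel();print(n,c,t,m.sum(),"z med",np.median(Q[m][:,2]).round(4),"p80",np.percentile(Q[m][:,2],80).round(4),"ang",np.degrees(np.arctan2(l[1],l[0])))
    i=d["img"][:,:,::-1]; ims.append(cv2.resize(i[140:290,140:370] if n=="top" else i[120:330,150:340],(400,400),interpolation=2))
cv2.imwrite("pics/a14.png",np.hstack(ims))
E
```

```text
time_s: 21.1
ee_pos: [0.5277, -0.0755, 0.1669]
tool_rot: [1.773, 2.584, 0.006]
force: [0.6, -0.4, -0.1]
width: -0.0002
time_s: 21.6
ee_pos: [0.5747, -0.2112, 0.1599]
tool_rot: [-1.785, -2.585, 0.003]
force: [-0.5, 0.3, 0.7]
width: -0.0002
top (0.514, -0.0495) before 40 z med 0.0898 p80 0.0925 ang 69.93477
top (0.514, -0.0495) now 37 z med 0.0842 p80 0.0862 ang 52.472794
top (0.4706, -0.174) before 35 z med 0.0843 p80 0.0865 ang 87.97628
top (0.4706, -0.174) now 35 z med 0.0855 p80 0.0867 ang 88.200584
scene (0.514, -0.0495) before 76 z med 0.0882 p80 0.0906 ang 70.38771
scene (0.514, -0.0495) now 60 z med 0.0835 p80 0.0845 ang 51.97227
scene (0.4706, -0.174) before 116 z med 0.0829 p80 0.0848 ang 89.4037
scene (0.4706, -0.174) now 117 z med 0.0822 p80 0.0847 ang 89.02941
```

View pics/a14.png

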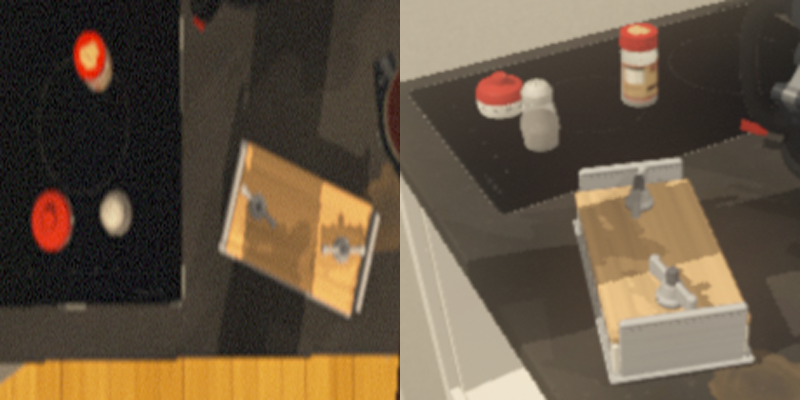

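Both nuts now stand equally high (wing tops about 84–86 mm). The loose one has gone from 70° to 52°, that is one turn plus 18°, or 6.6 rad. The tight nut still stands at 88° and the other things look untouched. I let the arm settle and hand the job in.

```bash
python3 -m crank '[[0,0,-0.02,0,0,0,0],[0,0,0,0,0,0,0],[0,0,0,0,0,0,0],[0,0,0,0,0,0,0]]'; python3 -c "
from bench import workorder
print(workorder.sign_off())"
```

```text
time_s: 22.1
ee_pos: [0.5745, -0.2051, 0.1804]
tool_rot: [-1.776, -2.591, 0.0]
force: [-0.1, 0.2, 0.7]
width: -0.0001
the job is handed in; nothing more can be done
None
```

The loose wing nut is fully down on the lid, and I handed the job in at 22 s of the 51 s allowed. It was the nut on the far-left stud. I turned it clockwise with the shut fingertips in three strokes, about 378° (6.6 rad) in all, until it met its stop.

**Last checks**
- **Height:** the turned nut's wing tops came down from about 90 mm to 84 mm. The tight nut's are at about 84–86 mm in the top view, level within the camera noise.
- **Tight nut:** its angle is unchanged, at about 88° before and after in the top view.
- **Things round the press:** the shaker, jar and timer look undisturbed in the pictures; I did not measure their positions.
- **Hand:** it is clear of the press and the wrist force is about zero.

**What disagreed or went less well**
- **Fingertip position:** both cameras showed the fingertips about 38 mm short of the reported TCP. I set the pushing height from the pictures and guarded steps down, and the nut turned as expected from there.
- **Force at the stop:** pushing took 1–2 N on the way. I ran three rows past the first rise, so the force climbed to about 21 N before I backed off. That is within the limits, but not as light as it could have been.

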